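# Tag the tired buckle nest

### The arm

A 6-joint arm with a two-finger parallel gripper is mounted at the origin on the work surface. World frame = base frame: x ahead of the robot, y to its left, z up, the work surface at z = 0. Lengths are in m, angles in rad, forces in N, time in s.
With the tool pointing down it reaches from about 0.3 to 0.95 m from the base axis. Payload 3.1 kg.
Tool frame: the origin (TCP) lies midway between the tips of the shut fingers; the grasp point (between the pads) lies arm.pinch_z behind it (arm.pinch_z is the distance from the TCP to the grasp point, in m); z points along the fingers, y is the line along which they close (so a half turn about z gives the same grasp; the last joint's range is limited). The gripper opens to 85 mm and grips with 20 to 120 N. Pads are 22 mm wide; open, the fingers measure 114 mm over their backs; the gripper's body (76 mm by 85 mm) begins 54 mm behind the grasp point. The pads swing forward as they close: fully open they stand 13 mm farther back than shut.
Start: joints at [-1.34, 0.308, 1.634, -0, 1.2, -0.07], TCP at [0.185, -0.597, 0.231] pointing down, gripper open.
Joint ranges: [-3.06, 3.06], [-0.79, 1.96], [0.05, 2.63], [-1.19, 4.34], [0.05, 2.64], [-2.94, 2.94]. Speed limits (rad/s): [2.79, 2.79, 3.14, 3.14, 3.14, 3.14].

### API

Orientations are given as a unit quaternion [w, x, y, z].
In Python, from station import arm gives the robot as it stands. Calls block until the motion is done:
- arm.move_ptp(position, orientation): joint-space move of the TCP to a pose.
- arm.line_to(position, attitude=None, feed=0.15, until_force=None): straight line of the TCP; attitude=None keeps the orientation; feed is the mean speed in m/s. With until_force (N) it stops when the force on the tool has changed by that much, and returns True; else False.
- arm.move_j(angles): joint-space move.
- arm.gripper_to(opening, newtons=None): finger opening in m; newtons is the grip in N (None keeps the last); returns when the fingers have stopped.
- arm.dwell(seconds).
- arm.solve_ik(position, orientation): joint angles nearest the present ones, or None.
- arm.get_obs(): the state.
- arm.grab_frame(name): name is "scene" or "top"; returns a dict with "frame" (384x512x3 uint8, blue, green, red), "fx", "fy", "cx", "cy" (pixels), "extrinsics" (4x4, takes a point from world to camera coordinates). Camera axes: x right, y down, z forward; pixel columns grow to the right and rows downward; lengths in m; the calibration is good to about 2 mm. A picture is of the moment at which its call begins. There is no depth.
A pose or a line that the arm cannot do raises arm.Unreachable and nothing moves.
- arm.hand_in(): hands the job in; it is judged then, once.
Trained networks look in the newest picture that a camera, given by its name, has taken for a name from the list of things; names that differ only in an ending like _2 or _b are one class to them, and where a whole thing is asked for, a point or a joint stands for the part that bears it (a point fixed in the world has none). Each returns a list of dicts, best first, with "p" (0 to 1); they miss things now and then, are a little off and sometimes report something else, mostly with a low value. They report only what shows in the picture. A call takes as long as a camera call.
- arm.find_in(camera, name): "point" ([column, row] in pixels, amid what is visible of it).
- arm.regions_of(camera, name): "mask" (384x512 bool, what is visible of it) and "point" ([column, row] in pixels, amid what is visible of it).
The state is a dict: "time_s": time; "joint_pos": joint angles; "qd": joint speeds; "joint_torque": joint torques, N m; "tool_pos": TCP position; "ee_rot": TCP orientation; "wrist_force": force on the tool from outside, world axes, zero at the start; "moment": the same for the moment, N m; "width": finger opening in m; "gripper_force": force on a finger pad.
Only numpy, scipy, OpenCV 4.12 (cv2) and the standard library are available. Lean on these libraries where they do the work, as an engineer would, in place of code of your own. Each camera call takes 0.05 s, during which the arm holds its last target. There are 200 camera calls.

### The job

One of the three spring-mounted buckle nests on the printing fixture has tired springs. Press the three green pads one after another with your fingertips to find the one that gives most easily, then push that nest's red tag down flat over its pad and let go. Leave the other two tags standing, and do not pick up or knock about the loose buckles, the ink jar or the screwdriver.

Things in the scene. Friction and masses are not known exactly. Their poses are not given: they have to be found in the camera images.
- pad_top_a (a point): Centre of the top face of one nest's green rubber pad (56 mm along x, 66 mm along y, 68 mm above the table when not pressed); it moves down with the pad. Its x axis points level from the pad to that nest's tag, z up. A 5 mm wide white end stop rises 3 mm above the pad at 36 to 41 mm either side along y. The pad sits on a carrier that slides straight down on two coil springs and comes back by itself. The three nests look alike and which place on the fixture each takes varies.
- pad_a (a joint): How far this nest's pad is pressed down, m: 0 at rest, 0.012 on its stop. The force grows evenly with the travel, from 2 N or less at first touch to at most 15 N at full travel on the hardest nest. The softest nest takes less than half the force of either of the others for the same travel.
- hinge_a (a point): Middle of the hinge pin of this nest's tag, fixed to the nest: level with y, 39 mm behind the pad's centre (along the pad's +x) and 3 mm above the unpressed pad. Same axes as the pad. The aluminium bracket below it is at most 70 mm wide (y) and 6 mm thick; there is free air behind it.
- tag_a (a joint): Angle of this nest's tag about its hinge, rad: 0 upright, negative leaning back away from the pad (stop at -0.35), 1.57 folded down flat over the rear part of its pad, on its own stop 1 mm above the pad, not resting on it. The tag is a red steel plate, 60 mm wide, 38 mm from hinge to its rolled outer edge, 4 mm thick (7 mm at the edge). The hinge is stiff enough for it to stay at any angle; about 1 N at its edge turns it.
- pad_top_b (a point): Centre of the top face of one nest's green rubber pad (56 mm along x, 66 mm along y, 68 mm above the table when not pressed); it moves down with the pad. Its x axis points level from the pad to that nest's tag, z up. A 5 mm wide white end stop rises 3 mm above the pad at 36 to 41 mm either side along y. The pad sits on a carrier that slides straight down on two coil springs and comes back by itself. The three nests look alike and which place on the fixture each takes varies.
- pad_b (a joint): How far this nest's pad is pressed down, m: 0 at rest, 0.012 on its stop. The force grows evenly with the travel, from 2 N or less at first touch to at most 15 N at full travel on the hardest nest. The softest nest takes less than half the force of either of the others for the same travel.
- hinge_b (a point): Middle of the hinge pin of this nest's tag, fixed to the nest: level with y, 39 mm behind the pad's centre (along the pad's +x) and 3 mm above the unpressed pad. Same axes as the pad. The aluminium bracket below it is at most 70 mm wide (y) and 6 mm thick; there is free air behind it.
- tag_b (a joint): Angle of this nest's tag about its hinge, rad: 0 upright, negative leaning back away from the pad (stop at -0.35), 1.57 folded down flat over the rear part of its pad, on its own stop 1 mm above the pad, not resting on it. The tag is a red steel plate, 60 mm wide, 38 mm from hinge to its rolled outer edge, 4 mm thick (7 mm at the edge). The hinge is stiff enough for it to stay at any angle; about 1 N at its edge turns it.
- pad_top_c (a point): Centre of the top face of one nest's green rubber pad (56 mm along x, 66 mm along y, 68 mm above the table when not pressed); it moves down with the pad. Its x axis points level from the pad to that nest's tag, z up. A 5 mm wide white end stop rises 3 mm above the pad at 36 to 41 mm either side along y. The pad sits on a carrier that slides straight down on two coil springs and comes back by itself. The three nests look alike and which place on the fixture each takes varies.
- pad_c (a joint): How far this nest's pad is pressed down, m: 0 at rest, 0.012 on its stop. The force grows evenly with the travel, from 2 N or less at first touch to at most 15 N at full travel on the hardest nest. The softest nest takes less than half the force of either of the others for the same travel.
- hinge_c (a point): Middle of the hinge pin of this nest's tag, fixed to the nest: level with y, 39 mm behind the pad's centre (along the pad's +x) and 3 mm above the unpressed pad. Same axes as the pad. The aluminium bracket below it is at most 70 mm wide (y) and 6 mm thick; there is free air behind it.
- tag_c (a joint): Angle of this nest's tag about its hinge, rad: 0 upright, negative leaning back away from the pad (stop at -0.35), 1.57 folded down flat over the rear part of its pad, on its own stop 1 mm above the pad, not resting on it. The tag is a red steel plate, 60 mm wide, 38 mm from hinge to its rolled outer edge, 4 mm thick (7 mm at the edge). The hinge is stiff enough for it to stay at any angle; about 1 N at its edge turns it.
- fixture: The aluminium base plate, 135 mm (x) by 400 mm (y), top face 24 mm above the table, fixed down. Origin on the table under its centre; its x axis points to the tag side, and the three nests stand in a row along its y axis, 125 mm apart, turned the same way as the plate. Each nest is 100 mm wide (y).
- buckle_1: A loose nickel belt buckle lying on the table in front of the fixture (robot side), 40 by 62 by 10 mm, origin at the middle of its underside. To be left alone.
- buckle_2: A loose nickel belt buckle lying on the table behind the fixture, 40 by 62 by 10 mm, origin at the middle of its underside. To be left alone.
- ink_jar: A closed ink jar, 48 mm across, 62 mm tall, standing at one end of the fixture (on its -y side), origin under its centre. To be left alone.
- screwdriver: A screwdriver lying on the table in front of the fixture, 160 mm long, about 25 mm thick, origin near its middle. To be left alone.

How it is judged:
On the way, in this order (a step that is already met when the one before it is completed fails the run):
1. a pad is pressed (more than 2 mm) while all tags still stand (value of joint any of pad_a, pad_b, pad_c above 0.002 m and value of joint each of tag_a, tag_b, tag_c below 0.7 rad), for 0.05 s.
2. it is let up again (value of joint each of pad_a, pad_b, pad_c below 0.001 m), for 0.05 s.
3. a second press (more than 2 mm) (all of step 1), for 0.05 s.
4. it is let up again (all of step 2), for 0.05 s.
5. a third press (more than 2 mm), so that each pad can have been tried (all of step 3), for 0.05 s.
6. the softest nest's tag is folded down flat (its tired springs let its carrier rest 0.08 mm low, too little to see or measure; the rule tells it by that) (((value of joint tag_a above 1.4 rad and value of joint pad_a above 4e-05 m) or (value of joint tag_b above 1.4 rad and value of joint pad_b above 4e-05 m) or (value of joint tag_c above 1.4 rad and value of joint pad_c above 4e-05 m))), for 0.2 s.
At the end, for the whole second after the job is handed in: The softest nest's tag is down flat (within 0.17 rad of its stop), the other two tags still stand (less than 0.7 rad forward of upright), all three pads are back up (within 1 mm), and the two buckles, the ink jar and the screwdriver lie still within 20 mm of where they were (all of step 4 and ((value of joint tag_a above 1.4 rad and value of joint pad_a above 4e-05 m and value of joint each of tag_b, tag_c below 0.7 rad) or (value of joint tag_b above 1.4 rad and value of joint pad_b above 4e-05 m and value of joint each of tag_a, tag_c below 0.7 rad) or (value of joint tag_c above 1.4 rad and value of joint pad_c above 4e-05 m and value of joint each of tag_a, tag_b below 0.7 rad)) and distance of each of buckle_1, buckle_2, ink_jar, screwdriver from where it was at the start of the episode below 0.02 m and linear speed of each of buckle_1, buckle_2, ink_jar, screwdriver below 0.02 m/s); the robot touches nothing.
It fails at once if the tag of a sound nest is pushed down (more than 0.7 rad forward of upright) ((value of joint tag_a above 0.7 rad and not (value of joint pad_a above 4e-05 m)) or (value of joint tag_b above 0.7 rad and not (value of joint pad_b above 4e-05 m)) or (value of joint tag_c above 0.7 rad and not (value of joint pad_c above 4e-05 m))).
It fails at once if a buckle, the ink jar or the screwdriver is lifted or moved by more than 20 mm (distance of any of buckle_1, buckle_2, ink_jar, screwdriver from where it was at the start of the episode above 0.02 m).
It also fails if it takes over 48 s, if anything falls off the work surface, if the arm or the gripper's body presses on something with over 40 N, if the wrist force passes 120 N, or if a joint passes its speed limit or range.

## Working session

There is one attempt and no reset: what is moved stays moved. The work goes in short steps, each a Python script; the robot and the scene stay as the last script left them, time stands still between calls to the robot, and variables do not carry over. Pictures are saved under pics/ and viewed, at most 10 in all, crops included, and the job is handed in when it is done.

```bash
mkdir -p pics; python3 - <<'E'
from station import arm
import cv2,numpy as np
for c in ("top","scene"):
    f=arm.grab_frame(c); cv2.imwrite(f"pics/{c}0.png",f["frame"])
    print(c,f["fx"],f["cx"],f["cy"],np.round(f["extrinsics"],3).tolist())
    for n in ("pad_top_a","hinge_a","tag_a","fixture","buckle_1","ink_jar","screwdriver"):
        print(n,[(np.round(d["point"],1).tolist(),round(d["p"],2)) for d in arm.find_in(c,n)][:6])
o=arm.get_obs();print(o)
E
```

```text
top 482.121958954276 260.0116263458573 189.3246792130977 [[-0.029, -1.0, 0.008, -0.058], [-0.999, 0.029, -0.044, 0.514], [0.044, -0.01, -0.999, 1.061], [0.0, 0.0, 0.0, 1.0]]
pad_top_a [([206.4, 191.0], 0.81), ([266.4, 194.9], 0.78), ([146.6, 190.3], 0.75), ([154.3, 117.5], 0.63)]
hinge_a [([265.7, 192.6], 0.97), ([206.2, 188.9], 0.73), ([153.6, 187.7], 0.59)]
tag_a [([203.1, 170.8], 0.55), ([266.4, 175.7], 0.43)]
fixture [([218.7, 211.7], 0.75), ([192.4, 252.0], 0.72)]
buckle_1 [([155.4, 118.5], 0.82), ([191.0, 253.1], 0.71), ([206.9, 191.5], 0.52)]
ink_jar [([207.2, 193.9], 0.69), ([328.5, 180.8], 0.61), ([209.0, 190.2], 0.59)]
screwdriver [([271.2, 251.2], 0.97), ([207.6, 194.6], 0.43)]
scene 401.3316660188766 255.3837191095042 187.30850171936413 [[0.818, 0.575, 0.006, -0.399], [0.38, -0.534, -0.755, -0.17], [-0.431, 0.62, -0.655, 1.23], [0.0, 0.0, 0.0, 1.0]]
pad_top_a [([270.6, 172.7], 0.78), ([234.8, 199.9], 0.72), ([300.8, 146.7], 0.69)]
hinge_a [([302.8, 151.5], 0.89), ([243.6, 203.1], 0.67), ([273.2, 173.6], 0.6), ([284.3, 167.8], 0.15)]
tag_a [([315.1, 146.1], 0.67)]
fixture 
[... 169 characters left out ...]
joint_pos': array([-1.33972507e+00,  3.08047183e-01,  1.63381170e+00,  2.48622957e-07,
        1.19971374e+00, -6.97145685e-02]), 'qd': array([ 1.47150075e-03, -5.45659174e-04, -2.27097887e-04, -9.41208795e-05,
       -8.07254830e-04,  1.06691131e-03]), 'joint_torque': array([ 9.41181424e-04, -4.15219688e+01, -2.77066827e+01,  5.21089373e-05,
        5.80668238e-04, -6.68769957e-06]), 'tool_pos': array([ 0.18513443, -0.59695011,  0.23129937]), 'ee_rot': array([9.97406300e-06, 9.88712292e-01, 1.49826578e-01, 9.22670140e-07]), 'wrist_force': array([0.00421865, 0.28831844, 0.42733056]), 'moment': array([-0.01050316,  0.0017997 ,  0.02377814]), 'gripper_force': 0.0, 'width': 0.08537445586457117}
```

```bash
python3 - <<'E'
import cv2
a=cv2.imread("pics/top0.png")[90:290,110:376]
cv2.imwrite("pics/topc.png",cv2.resize(a,None,fx=3,fy=3,interpolation=cv2.INTER_CUBIC))
b=cv2.imread("pics/scene0.png")[100:290,160:400]
cv2.imwrite("pics/scenec.png",cv2.resize(b,None,fx=3,fy=3,interpolation=cv2.INTER_CUBIC))
E
```

```text
(no output)
```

View pics/topc.png

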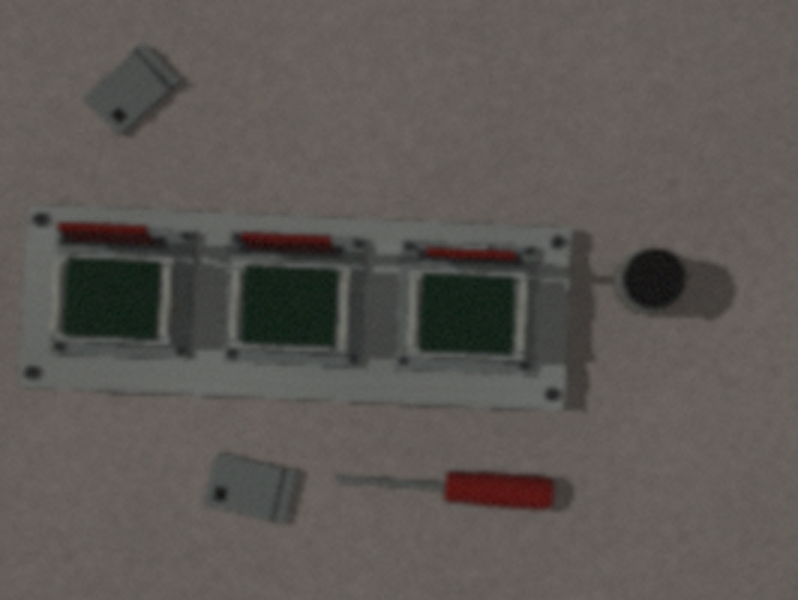

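View pics/scenec.png

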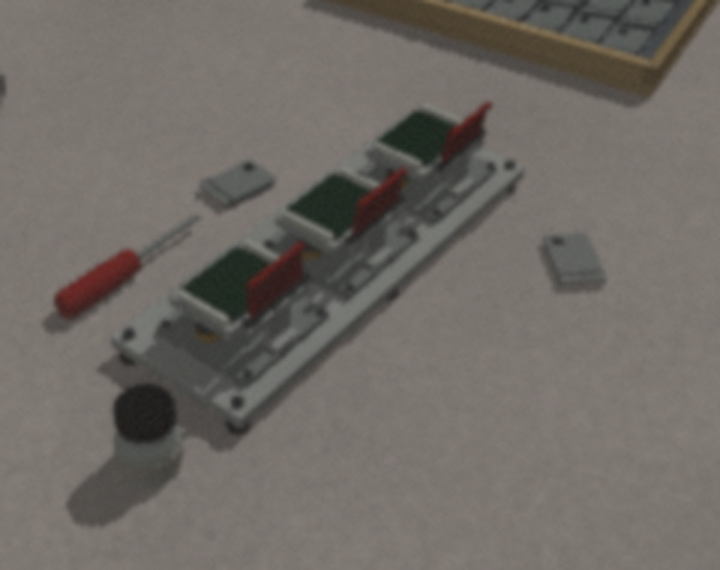

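Top view: the three green pads sit near (147,190), (207,192) and (266,195) px. Their red tags are upright on the far (+x) side, the jar is at the -y end, and the buckles and screwdriver are clear of the nests. I'll locate the pads by colour at z = 0.068 and check them by reprojecting into the scene view.

```bash
cat > h.py <<'E'
import numpy as np
def ray(f,px,z):
    E=f["extrinsics"];R,t=E[:3,:3],E[:3,3]
    d=R.T@np.array([(px[0]-f["cx"])/f["fx"],(px[1]-f["cy"])/f["fy"],1]);c=-R.T@t
    return c+d*(z-c[2])/d[2]
def proj(f,p):
    q=f["extrinsics"]@np.r_[p,1];return np.array([f["fx"]*q[0]/q[2]+f["cx"],f["fy"]*q[1]/q[2]+f["cy"]])
E
python3 - <<'E'
from station import arm
import cv2,numpy as np
from h import *
def green(f):
    h=f["frame"].astype(int);m=((h[...,1]-h[...,2]>10)&(h[...,1]>h[...,0]+3)).astype(np.uint8)
    m=cv2.morphologyEx(m,cv2.MORPH_OPEN,np.ones((3,3)))
    n,l,s,c=cv2.connectedComponentsWithStats(m)
    return [(c[i],s[i][4],cv2.minAreaRect(np.argwhere(l==i)[:,::-1].astype(np.float32))) for i in range(1,n) if s[i][4]>100]
f=arm.grab_frame("top");s=arm.grab_frame("scene");P=[]
for c,a,r in green(f):
    p=ray(f,c,.068);P.append(p);print("top",c.round(1),a,np.round(r[1],1),p.round(4))
for c,a,r in green(s): print("scene",c.round(1),a,ray(s,c,.068).round(4))
P=np.array(sorted(P,key=lambda p:p[1]))
print([proj(s,p).round(1).tolist() for p in P], np.diff(P,axis=0))
d=P[-1]-P[0];print("yaw",np.arctan2(-d[0],d[1]));np.save("P.npy",P)
print(arm.pinch_z)
E
```

```text
top [146.4 188.7] 592 [28.4 23.2] [0.5182 0.1663 0.068 ]
top [205.9 191.9] 627 [23. 28.] [0.508  0.0414 0.068 ]
top [265.  194.3] 645 [24. 29.] [ 0.4993 -0.0829  0.068 ]
scene [346.5   4.2] 231 [0.0934 1.3427 0.068 ]
scene [15.4 44.2] 540 [-0.7384  0.1097  0.068 ]
scene [486.1  32.1] 344 [0.7388 1.3431 0.068 ]
[[238.8, 192.8], [271.8, 166.9], [300.8, 144.7]] [[0.00867306 0.12429232 0.        ]
 [0.01028548 0.12486135 0.        ]]
yaw -0.07594541023295709
0.0187
```

Pads are spaced 125 mm apart and the scene reprojection agrees. Next: press each pad and read the force at several depths.

```bash
cat >> h.py <<'E'
P=np.load("P.npy"); yaw=-0.076
X=np.array([np.cos(yaw),np.sin(yaw),0]); Q=[0,np.cos(yaw/2),np.sin(yaw/2),0]
def at(i,dx,z): p=P[i]+dx*X; return [p[0],p[1],z]
E
python3 - <<'E'
from station import arm
from h import *
arm.gripper_to(0.0,30)
for i in range(3):
    arm.move_ptp(at(i,-.006,.16),Q)
    arm.line_to(at(i,-.006,.076),feed=.12)
    arm.dwell(.15); f0=arm.get_obs()["wrist_force"]; out=[]
    for z in (.068,.066,.064,.062,.060):
        hit=arm.line_to(at(i,-.006,z),feed=.02,until_force=25); arm.dwell(.15)
        o=arm.get_obs(); out.append((round(o["tool_pos"][2]*1e3,2),(o["wrist_force"]-f0).round(2).tolist()))
        if hit: break
    arm.line_to(at(i,-.006,.08),feed=.08); arm.dwell(.1); arm.line_to(at(i,-.006,.16),feed=.2)
    print(i,out,round(arm.get_obs()["time_s"],2))
E
```

```text
0 [(np.float64(68.03), [0.72, -0.56, 1.65]), (np.float64(66.17), [-0.07, -0.29, 2.63]), (np.float64(64.21), [-0.09, -0.08, 4.84]), (np.float64(62.45), [-0.65, 0.8, 6.47]), (np.float64(60.7), [-1.44, 0.34, 8.67])] 8.18
1 [(np.float64(68.04), [-2.1, 0.02, 1.5]), (np.float64(66.13), [-1.62, 1.62, 3.51]), (np.float64(64.16), [-1.5, -0.02, 4.36]), (np.float64(62.26), [-1.75, 0.36, 5.55]), (np.float64(60.45), [-2.89, 0.09, 6.93])] 13.1
2 [(np.float64(68.02), [0.93, -0.22, -0.84]), (np.float64(66.12), [0.48, 1.24, 0.28]), (np.float64(64.14), [1.27, 0.72, 0.46]), (np.float64(62.15), [1.75, -0.26, 1.45]), (np.float64(60.1), [1.67, 0.7, 1.99])] 18.02
```

Nest 2 (the +y end) is clearly softest: 2.0 N at 8 mm, against 8.7 and 6.9 N. Folding its tag.

```bash
python3 - <<'E'
from station import arm
from h import *
import cv2
def st(t): o=arm.get_obs(); print(t,o["tool_pos"].round(4),o["wrist_force"].round(1),round(o["time_s"],2))
i=2
arm.line_to(at(i,.088,.16),feed=.15)
arm.line_to(at(i,.088,.095),feed=.12); st("behind")
print(arm.line_to(at(i,.024,.095),feed=.06,until_force=15)); st("swept")
print(arm.line_to(at(i,.013,.080),feed=.05,until_force=15)); st("down")
print(arm.line_to(at(i,.013,.070),feed=.02,until_force=8)); st("pressed")
arm.line_to(at(i,.013,.16),feed=.15)
arm.move_ptp([.35,-.2,.3],Q); st("away")
f=arm.grab_frame("top")["frame"][150:230,110:310]; s=arm.grab_frame("scene")["frame"][100:290,160:400]
a=cv2.resize(f,(720,288)); b=cv2.resize(s[:120],(600,300)); b=cv2.copyMakeBorder(b,0,0,0,120,0)
cv2.imwrite("pics/after.png",np.vstack([a,b]))
E
```

```text
behind [0.6062 0.1597 0.0954] [-0.5 -0.   0.7] 19.48
False
swept [0.5422 0.1645 0.095 ] [ 0.1 -0.4 -0.4] 20.7
False
down [0.5304 0.1652 0.0794] [ 0.1 -0.5 -0.3] 21.23
True
pressed [0.5326 0.1655 0.0745] [ 0.7 -0.   2.4] 21.62
away [ 0.3503 -0.1995  0.2995] [-0.   0.9  0.6] 23.93
```

View pics/after.png

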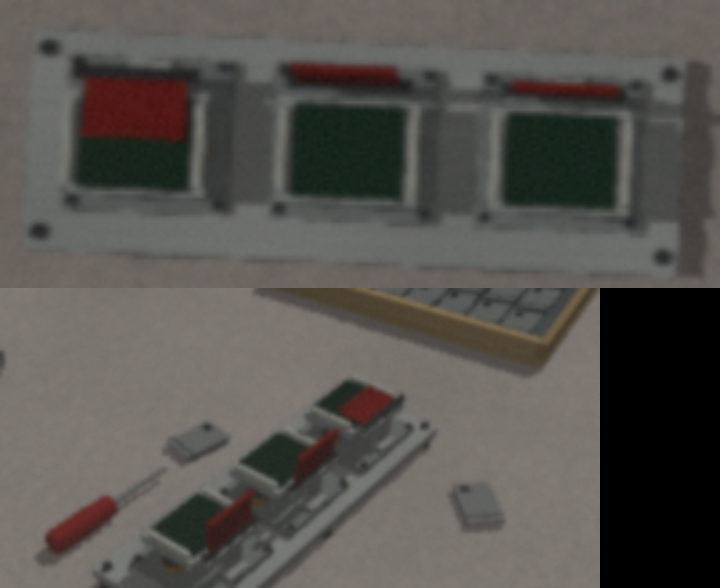

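The +y nest's tag lies flat over its pad (top panel, about (135,108)). The press stopped at z = 74.5 mm, which matches its stop. The other two tags stand, and the loose items look undisturbed.

```bash
python3 -c "
from station import arm
print(arm.hand_in())"
```

```text
the job is handed in; nothing more can be done
None
```

I pressed all three pads, found the +y-end nest softest (about 2 N at 8 mm against 7–9 N for the others), folded its tag flat, and handed the job in at about 24 s; the hand-in gave no verdict.

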